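# Clamp the sample rack on the tube mixer

## Robot

A 7-joint arm with a two-finger parallel gripper is mounted at the origin on the work surface. World frame = base frame: x ahead of the robot, y to its left, z up, the work surface at z = 0. Lengths are in m, angles in rad, forces in N, time in s.
With the tool pointing down it reaches from about 0.4 to 0.925 m from the base axis. Payload 5.6 kg.
Tool frame: the origin (TCP) lies between the finger pads; the fingertips stand 17 mm ahead of it and the grasp point (between the pads) lies 2 mm behind it; z points along the fingers, x is the direction in which the jaws open and shut, and the axes are right-handed (so a half turn about z gives the same grasp; the last joint's range is limited). The gripper opens to 85 mm and grips with 20 to 120 N. Pads are 22 mm wide; open, the fingers measure 114 mm over their backs; the gripper's body (76 mm by 85 mm) begins 54 mm behind the grasp point. The pads swing forward as they close: fully open they stand 13 mm farther back than shut.
Start: joints at [1.142, 0.468, -0.012, 1.603, 0.006, 1.071, -0.056], TCP at [0.245, -0.602, 0.248] pointing down, gripper open.
Joint ranges: [-2.53, 2.53], [-0.31, 2.02], [-1.57, 1.55], [0.28, 2.44], [-1.29, 4.43], [0.15, 1.84], [-2.92, 2.92]. Speed limits (rad/s): [2.57, 2.57, 3.14, 3.14, 3.14, 3.14, 3.14].

## Interface

Orientations are given as a unit quaternion [x, y, z, w].
In Python, from station import readout, vision, sign_off gives the robot as it stands.
- The arm moves only by the shell command python3 -m creep 'ROWS'. ROWS is JSON, a list that holds one entry, the list of rows, each a list of 7 numbers: the finger opening in m, from 0 to 0.0854, then the shift along the tool's x, y, z in m, then the turn, a rotation vector about the tool's x, y, z in rad. In form: [[[claw, tx, ty, tz, wx, wy, wz], ...]]. A call has 1 to 12 rows; each row is the pose to reach, as a shift and turn from the pose commanded when the call began, along the tool's axes at that moment; what a row does not reach only later rows make up. A row lasts 1/8 s, in which the tool goes at most 62.5 mm and 10.7 degrees, less where a joint would pass 70% of its speed; a pose out of reach is approached as far as the arm can. A call with a gripper value outside its range is refused whole. The fingers move at their own pace and stop on an object; the grip force is fixed at half the most. Time passes only in rows, so rows that repeat a pose let the fingers close. It gives the time, the measured TCP pose, the force and the opening at its end, in the units of the state.
- readout.state(): the state, without advancing time (a new reading comes with each control period).
- vision.capture(name): name is "scene" or "top" or "wrist"; returns a dict with "img" (400x640x3 uint8, red, green, blue), "mtx" (3x3 intrinsics, pixels), "R" (3x3) and "t" (3): a world point X has camera coordinates R X + t. Camera axes: x right, y down, z forward; pixel columns grow to the right and rows downward; lengths in m; the calibration is good to about 2 mm. The wrist camera is an equidistant fisheye: a pixel r from the principal point sees the ray r / f radians off the axis. A picture is of the moment at which its call begins. There is no depth.
- sign_off(): hands the job in, once; it reports no verdict.
The state is a dict: "clock": time; "q": joint angles; "joint_vel": joint speeds; "tau": joint torques, N m; "position": TCP position; "orientation": TCP orientation; "force": force on the tool from outside, world axes, zero at the start; "ft_torque": the same for the moment, N m; "opening": finger opening in m.
Only numpy, scipy, OpenCV 4.12 (cv2) and the standard library are available. Lean on these libraries where they do the work, as an engineer would, in place of code of your own. Each camera call takes 0.05 s, during which the arm holds its last target. There are 200 camera calls.

## Task

Slide the white tube rack on the mixer's deck into the corner until it is flush against both the far fence and the side fence in front of the clamp, and press it home there for a moment with about 15 N. Then push the toggle clamp's handle down over centre so that its pad holds the rack, and press the handle firmly onto its stop for a moment, again with about 15 N. Never push or squeeze the rack or the clamp with more than 25 N, leave the other things alone, and let go at the end.

Things in the scene. Friction and masses are not known exactly. Their poses are not given: they have to be found in the camera images.
- mixer: Low fixed bench mixer: white housing, bare aluminium deck, top 50 mm above the desk. Origin on the desk; deck spans x -175..115, y -150..210 mm in its axes. Two steel fences, 18 mm high, 12 mm thick, on the deck: far fence (inner face x = 70 mm, y -55..45) and side fence (inner face y = 30 mm, x -70..70).
- seat (a point): The point on the deck's top where the rack's origin lies when the rack is flush against both fences; its axes are the mixer's (the rack's x and y axes are then parallel to them).
- rack: White plastic block, 140 (x) by 60 (y) by 45 mm high, 0.22 to 0.42 kg, loose on the deck; four orange-capped tubes at each x end rise to 75 mm, the middle 50 mm of its top is bare for the clamp pad. Origin: centre of underside. Starts 20 to 55 mm short of its seat in the mixer's x and y, turned up to 0.25 rad. The mixer's yaw stays within 0.3 rad.
- clamp: Fixed steel toggle clamp on the deck behind the side fence. Origin at its foot, 75 mm from the seat towards the mixer's +y; axes as the mixer's. Arm and handle turn in its y-z plane. Open, the 80 mm arm (hinged 65 mm above the foot) stands up, leaning slightly over the rack; closed, it lies level to -y, pad on the rack. Its height varies by 3 mm, and so the closing force.
- pivot (a point): Centre of the pin about which the handle turns, 60 mm to +y of the clamp's origin and 85 mm above it; axes as the clamp's.
- clamp_handle (a joint): Handle angle, rad; the handle lies (1.20 - value) above level, leaning to the clamp's +y. Starts at 0 (open); 1.10 = down on its rigid stop. Light until about 0.7; then the sprung pad meets the rack and resistance climbs (4 to 11 N at the grip), falls to nothing at 1.04 (centre), beyond which it snaps onto the stop and stays. Let go before, it springs back.
- grip (a point): Middle of the handle's black plastic grip, on its axis, 95 mm from the pivot. The grip is a round bar, 20 mm in diameter, reaching from 62 to 132 mm from the pivot.
- clamp_pad: Black rubber pad, 20 mm across, on a sprung steel spindle at the end of the clamp's arm. Origin on the arm's centre line, 80 mm from its hinge; the pad's face is 29 mm from it.
- spare_stand: Bystander: small white stand, 100 by 34 by 40 mm, with one row of three orange-capped tubes rising to 85 mm; on the desk at the mixer's -y side. Origin at the centre of its underside. Leave it alone.
- gel: Bystander: clear bottle with a white cap, 52 mm across, 130 mm high, on the desk at the mixer's -y side. Origin at the centre of its underside. Leave it alone.
- swabs: Bystander: small cardboard box, 70 by 50 by 45 mm, standing on the deck at its -x, +y corner. Origin at the centre of its underside. Leave it alone.
Mind the look-alikes: they are no part of the job. What is shaped like the rack but brown or red is not meant.

How it is judged:
On the way, in this order (a step that is already met when the one before it is completed fails the run):
1. with the clamp still open, the rack stands flush against both fences (within 2.5 mm and 0.035 rad) while the fingers press it with 10 N or more (x of rack in the frame of seat between -0.0025 and 0.0025 m and y of rack in the frame of seat between -0.0025 and 0.0025 m and z of rack in the frame of seat below 0.003 m and angle between the x axis of rack and the x axis of seat, either way round below 0.035 rad and value of joint clamp_handle below 0.65 rad and contact force between the fingers and rack above 10 N), for 0.2 s.
2. the handle lies on its stop, over centre, while the fingers press it there with 10 N or more (value of joint clamp_handle above 1.07 rad and contact force between the fingers and clamp above 10 N), for 0.2 s.
At the end, for the whole second after the job is handed in: The handle rests on its stop past centre (joint above 1.07), the pad presses the rack with more than 12 N, and the rack is at rest on the deck, flush with both fences within 3 mm and 0.035 rad (value of joint clamp_handle above 1.07 rad and contact force between clamp_pad and rack above 12 N and x of rack in the frame of seat between -0.003 and 0.003 m and y of rack in the frame of seat between -0.003 and 0.003 m and z of rack in the frame of seat below 0.003 m and angle between the x axis of rack and the x axis of seat, either way round below 0.035 rad and linear speed of rack below 0.01 m/s); the robot touches nothing.
It fails at once if the robot pushes or squeezes the rack with more than 25 N (contact force between any of the fingers, the arm and rack above 25 N).
It fails at once if the robot pushes or squeezes the clamp with more than 25 N (contact force between any of the fingers, the arm and clamp above 25 N).
It fails at once if a bystander is moved more than 20 mm (distance of any of spare_stand, gel, swabs from where it was at the start of the episode above 0.02 m).
It fails at once if the rack is tipped (angle between rack's own z axis and vertical above 0.25 rad).
It also fails if it takes over 72 s, if anything falls off the work surface, if the arm or the gripper's body presses on something with over 40 N, if the wrist force passes 120 N, or if a joint passes its speed limit or range.

## Working session

There is one attempt and no reset: what is moved stays moved. The work goes in short steps, Python scripts to look and compute and a shell command to move; the robot and the scene stay as the last step left them, time stands still between calls to the robot, and variables do not carry over. Pictures are saved under pics/ and viewed, about 8 in all and at most 12, crops included, and the job is handed in when it is done.

```bash
mkdir -p pics; ls
python3 - <<'E'
from station import readout, vision
import cv2, numpy as np
s=readout.state(); print(s)
for n in("scene","top"):
    c=vision.capture(n); cv2.imwrite(f"pics/{n}0.png",c["img"][:,:,::-1]); np.savez(f"{n}0.npz",**c)
    print(n,c["mtx"].tolist(),c["R"].round(4).tolist(),c["t"].round(4).tolist())
E
```

```text
pics
{'clock': 0.0, 'q': array([ 1.14202597,  0.46840357, -0.01161639,  1.60361422,  0.00596505,
        1.0713706 , -0.05631067]), 'joint_vel': array([-1.77285146e-03,  2.04507369e-03,  5.01591900e-04, -2.24319411e-04,
        4.33819475e-04, -5.51174119e-05,  1.07081963e-03]), 'tau': array([-2.42006909e-04, -5.32389629e+01,  2.11906299e-02, -2.51302707e+01,
        1.14056634e-02,  7.65808742e-03,  1.92949648e-05]), 'position': array([ 0.24433823, -0.60177069,  0.24732504]), 'orientation': array([ 8.29517452e-01, -5.58480100e-01, -7.53635938e-04, -4.55384648e-04]), 'force': array([-0.37862481, -0.37488599, -0.21496505]), 'ft_torque': array([ 0.00257074,  0.00113854, -0.02127557]), 'opening': 0.08500342869378512}
scene [[369.6184661977724, 0.0, 316.26430628246806], [0.0, 369.6184661977724, 207.66448079798803], [0.0, 0.0, 1.0]] [[0.7051, 0.7091, -0.0088], [0.4991, -0.5051, -0.7041], [-0.5037, 0.492, -0.7101]] [-0.3361, -0.1857, 1.4848]
top [[414.7631013854175, 0.0, 314.7335511417197], [0.0, 414.7631013854175, 201.3233390633747], [0.0, 0.0, 1.0]] [[-0.005, -1.0, 0.0065], [-0.9874, 0.0039, -0.1582], [0.1582, -0.0072, -0.9874]] [-0.0725, 0.5674, 1.1248]
```

View pics/scene0.png

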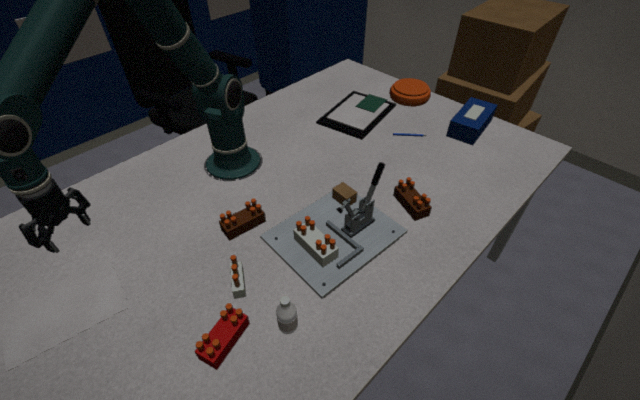

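View pics/top0.png

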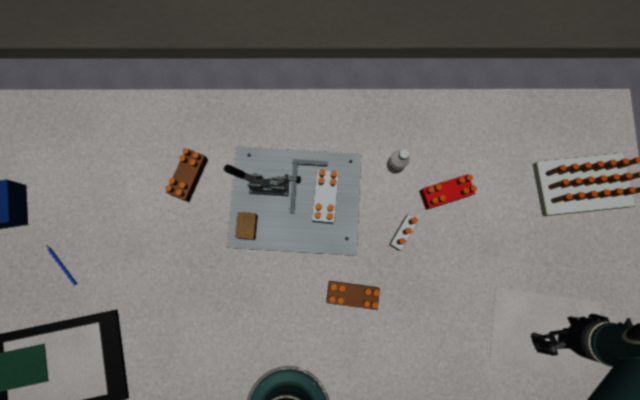

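Candidates in the top view are:
- white rack on the deck at (325,195)
- brown look-alikes at (186,174) and (353,294)
- red look-alike at (448,191)
- spare stand at (405,232)
- large white tube tray at (590,185)

By the description I choose (325,195): it is white, has 4+4 caps and stands on the deck in front of the clamp. Next I take a close crop and measure.

```bash
cat > h.py <<'E'
import numpy as np, cv2
from scipy.spatial.transform import Rotation as Ro
def ray(c,uv,z):
    uv=np.atleast_2d(uv).astype(float); R,t,K=c["R"],c["t"],c["mtx"]
    d=(np.c_[uv,np.ones(len(uv))]@np.linalg.inv(K).T)@R; o=-R.T@t
    return (o+d*((z-o[2])/d[:,2])[:,None])[:,:2]
def proj(c,X):
    p=(np.atleast_2d(X)@c["R"].T+c["t"])@c["mtx"].T; return p[:,:2]/p[:,2:]
def rectz(c,z,x0,x1,y0,y1,s=0.0005):
    # metric rectified view of plane z; column->x (world), row->y (world, up = larger y)
    P=np.array([[x0,y1,z],[x1,y1,z],[x1,y0,z],[x0,y0,z]]); w,h=int((x1-x0)/s),int((y1-y0)/s)
    H=cv2.getPerspectiveTransform(proj(c,P).astype(np.float32),np.float32([[0,0],[w,0],[w,h],[0,h]]))
    return cv2.warpPerspective(c["img"],H,(w,h),flags=cv2.INTER_CUBIC)
E
python3 - <<'E'
import numpy as np,cv2
from h import *
c=dict(np.load("top0.npz")); im=c["img"]
sub=im[140:265,220:370]; 
for p in [(340,160),(325,195),(240,200),(225,260),(345,220),(370,200)]: print(p,im[p[1],p[0]])
cv2.imwrite("pics/crop1.png",cv2.resize(sub[:,:,::-1],None,fx=5,fy=5,interpolation=cv2.INTER_CUBIC))
b=im.astype(int); m=((b[:,:,2]-b[:,:,0])>5).astype(np.uint8)
m[:, :224]=0;m[:,368:]=0;m[:140]=0;m[260:]=0
m=cv2.morphologyEx(m,cv2.MORPH_OPEN,np.ones((3,3)))
cs,_=cv2.findContours(m,0,2); k=max(cs,key=cv2.contourArea)
P=ray(c,k[:,0],.05); r=cv2.minAreaRect((P*1000).astype(np.float32)); print("deck",r,cv2.boxPoints(r).tolist())
E
```

```text
(340, 160) [124 130 132]
(325, 195) [162 166 168]
(240, 200) [125 132 133]
(225, 260) [145 142 139]
(345, 220) [126 132 134]
(370, 200) [151 147 144]
deck ((572.2196044921875, -19.55780029296875), (354.11566162109375, 285.9166564941406), 86.20421600341797) [[417.85357666015625, -186.76332092285156], [703.1430053710938, -205.69114685058594], [726.5856323242188, 147.64772033691406], [441.29620361328125, 166.57554626464844]]
```

View pics/crop1.png

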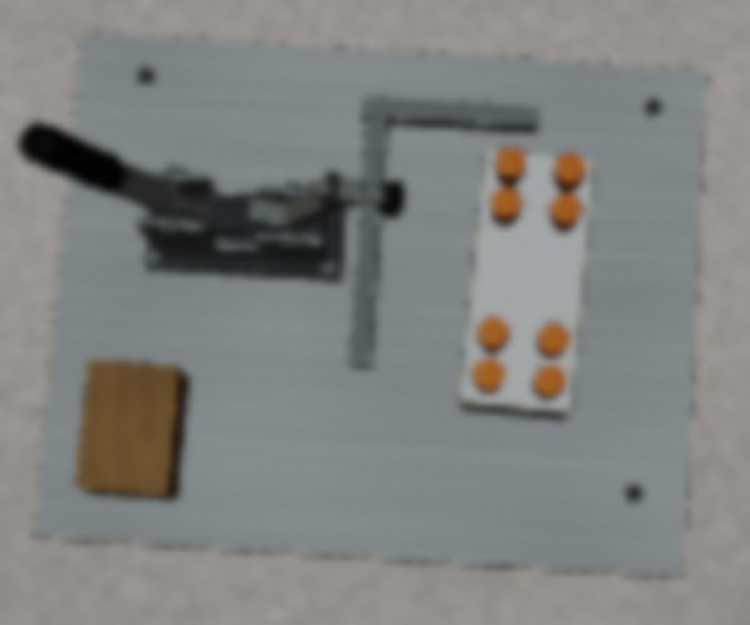

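The crop confirms the choice: white rack at crop (525,280), with the far fence at (450,115), the side fence at (370,240), the clamp pad at (388,197) and the black grip at (70,155). Next I compute the poses.

Run:
```python
import numpy as np,cv2,json
from h import *
c=dict(np.load("top0.npz")); im=c["img"].astype(int); s=dict(np.load("scene0.npz"))
yaw=-np.arctan2(18.93,285.29); Rz=np.array([[np.cos(yaw),-np.sin(yaw)],[np.sin(yaw),np.cos(yaw)]])
ctr=np.array([.5722,-.0196]); o=ctr-Rz@[-.03,.03]; print("mixer",o,yaw)
M=lambda x,y,z:np.r_[o+Rz@[x,y],z]
# fence checks (z=.068 outer/inner corner pixels from crop)
f=lambda u,v:(220+u/5-.4,140+v/5-.4)
inv=lambda p:((p-o)@Rz*1000).round(1)
print("far/side inner corner",inv(ray(c,f(388,124),.068)),"far fence end outer top",inv(ray(c,f(538,108),.068)),"side end",inv(ray(c,f(374,367),.068)))
# rack white + caps
w=(im.min(2)>145)&(im[:,:,0]<im[:,:,2]+3); w[:, :308]=0;w[:,345:]=0;w[:160]=0;w[230:]=0
ora=(im[:,:,0]-im[:,:,2]>60); ora[:,:308]=0;ora[:,345:]=0;ora[:160]=0;ora[230:]=0
n,l,st,ce=cv2.connectedComponentsWithStats(ora.astype(np.uint8)); 
k=[i for i in range(1,n) if st[i,4]>5]; P=ray(c,ce[k],.125-.004); print(len(k),"caps centroid",inv(P.mean(0)))
d=np.linalg.svd(P-P.mean(0))[2][0]; d*=np.sign(d[0]); print("yaw caps rel",np.arctan2(d[1],d[0])-yaw)
cs,_=cv2.findContours((w|ora).astype(np.uint8),0,2);q=max(cs,key=cv2.contourArea);r=cv2.minAreaRect((ray(c,q[:,0],.095)*1000).astype(np.float32));print("top",r,inv(np.array(r[0])/1000))
# grip prediction
a=1.2
for nme,ca in(("top",c),("scene",s)):
  print(nme,proj(ca,[M(0,.135+.095*np.cos(a),.135+.095*np.sin(a)),M(0,.135+.132*np.cos(a),.135+.132*np.sin(a)),M(0,0,.05)]).round(1).tolist())
```

```text
mixer [ 0.60014794 -0.05152041] -0.06625641117790355
far/side inner corner [[66.6 29.8]] far fence end outer top [[ 81.1 -53.7]] side end [[-71.   28.2]]
8 caps centroid [-21.2 -53. ]
yaw caps rel -0.03949225036837101
top ((575.9615478515625, -102.3747329711914), (58.01348114013672, 135.65863037109375), 84.14282989501953) [-20.8 -52.3]
top [[235.3, 171.8], [226.8, 168.1], [306.4, 189.5]]
scene [[376.8, 174.2], [381.3, 163.0], [332.8, 242.2]]
```

```bash
cat >> h.py <<'E'
yaw=-.0663; O=np.array([.6001,-.0515,0.]); Rm=Ro.from_euler('z',yaw).as_matrix()
def where(s):
    R=Ro.from_quat(s["orientation"]).as_matrix(); tip=s["position"]+.017*R[:,2]
    print("t",round(s["clock"],2),"tip mixer mm",(Rm.T@(tip-O)*1000).round(1),"F mixer",(Rm.T@s["force"]).round(1),"open",round(s["opening"],3),"tilt/yaw",(Rm.T@R).round(2).tolist()); return R,s["position"]
def goto(s,x,y,z,tx=0.,ty=0.,yw=0.):
    """tip to mixer (mm); tool x at yaw yw rel. mixer x, tilt tx/ty about tool x/y"""
    R,p=where(s); T=Rm@(Ro.from_euler('z',yw)*Ro.from_euler('x',np.pi)*Ro.from_euler('xy',[tx,ty])).as_matrix()
    g=O+Rm@np.array([x,y,z])/1000-.017*T[:,2]
    print("shift",(R.T@(g-p)).round(4),"turn",Ro.from_matrix(R.T@T).as_rotvec().round(3))
E
python3 - <<'E'
from h import *; from station import readout
goto(readout.state(),-21,-135,180,tx=.15)
E
```

```text
t 0.1 tip mixer mm [-318.5 -572.7  230.4] F mixer [-0.   0.1  0.8] open 0.085 tilt/yaw [[0.44, -0.9, -0.0], [-0.9, -0.44, 0.0], [-0.0, 0.0, -1.0]]
shift [-0.2614 -0.4577  0.051 ] turn [ 0.133 -0.082 -1.117]
```

```bash
python3 -m creep '[[[0.05,-0.03,-0.05,0,0,0,-0.15],[0.05,-0.065,-0.11,0,0.02,-0.01,-0.3],[0.05,-0.1,-0.17,0.01,0.04,-0.02,-0.47],[0.05,-0.13,-0.225,0.02,0.06,-0.04,-0.63],[0.05,-0.16,-0.28,0.03,0.08,-0.05,-0.78],[0.05,-0.19,-0.335,0.04,0.1,-0.06,-0.93],[0.05,-0.22,-0.39,0.05,0.12,-0.07,-1.05],[0.05,-0.25,-0.44,0.05,0.133,-0.082,-1.117],[0.05,-0.2614,-0.4577,0.051,0.133,-0.082,-1.117],[0.05,-0.2614,-0.4577,0.051,0.133,-0.082,-1.117],[0.05,-0.2614,-0.4577,0.051,0.133,-0.082,-1.117]]]'
python3 - <<'E'
from h import *; from station import readout
goto(readout.state(),-21,-125,60,tx=.15)
E
```

```text
clock: 1.48
position: [0.5696, -0.1887, 0.1967]
orientation: [0.997, -0.033, 0.002, -0.074]
force: [-0.1, -0.7, 0.7]
opening: 0.0499
t 1.48 tip mixer mm [ -21.3 -136.4  179.9] F mixer [-0.1 -0.7  0.7] open 0.05 tilt/yaw [[1.0, -0.0, -0.0], [-0.0, -0.99, 0.15], [-0.0, -0.15, -0.99]]
shift [0.0004 0.0064 0.1203] turn [ 0.002  0.    -0.   ]
```

```bash
python3 -m creep '[[[0.05,0,0.002,0.04,0,0,0],[0.05,0,0.004,0.08,0,0,0],[0.05,0,0.006,0.105,0,0,0],[0.05,0,0.006,0.116,0,0,0],[0.05,0,0.006,0.119,0,0,0],[0.05,0,0.006,0.119,0,0,0]]]'
python3 - <<'E'
from h import *; from station import readout, vision
goto(readout.state(),-21,-95,62,tx=.15)
c=vision.capture("wrist"); s=vision.capture("scene")
cv2.imwrite("pics/a1.png",np.hstack([cv2.resize(s["img"][170:320,210:420],(640,457)),])[:,:,::-1])
E
```

```text
clock: 2.22
position: [0.5716, -0.1769, 0.0795]
orientation: [0.997, -0.033, 0.004, -0.074]
force: [0.3, -1.1, 0.5]
opening: 0.05
t 2.23 tip mixer mm [ -20.1 -124.5   62.7] F mixer [ 0.4 -1.1  0.5] open 0.05 tilt/yaw [[1.0, 0.0, 0.0], [-0.0, -0.99, 0.15], [0.0, -0.15, -0.99]]
shift [-0.0009 -0.029   0.0051] turn [ 0.002 -0.002  0.   ]
```

View pics/a1.png

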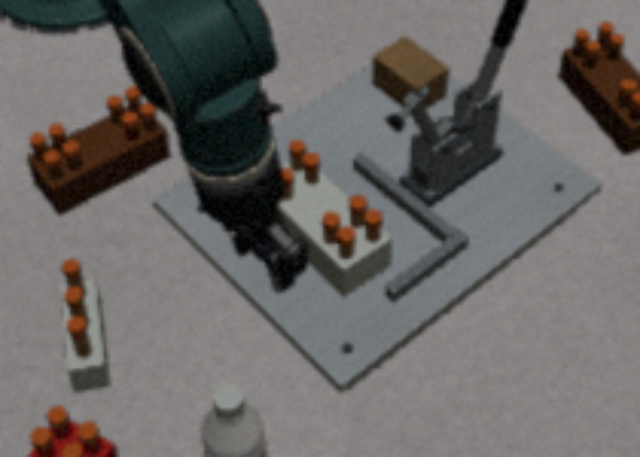

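The picture shows the gripper down beside the rack's long -y face at about (270,250), with the stand and gel clear of it. I push along mixer +y.

```bash
python3 -m creep '[[[0.05,0,-0.01,0.0015,0,0,0],[0.05,0,-0.018,0.003,0,0,0],[0.05,0,-0.024,0.004,0,0,0],[0.05,0,-0.03,0.0045,0,0,0],[0.05,0,-0.036,0.0055,0,0,0],[0.05,0,-0.042,0.0065,0,0,0],[0.05,0,-0.048,0.0075,0,0,0],[0.05,0,-0.054,0.008,0,0,0],[0.05,0,-0.06,0.009,0,0,0],[0.05,0,-0.065,0.01,0,0,0],[0.05,0,-0.07,0.0105,0,0,0],[0.05,0,-0.07,0.0105,0,0,0]]]'
python3 - <<'E'
from h import *; from station import readout
goto(readout.state(),-21,-43,62,tx=.15)
E
```

```text
clock: 3.82
position: [0.5758, -0.1043, 0.0786]
orientation: [0.997, -0.032, 0.003, -0.075]
force: [0.0, -0.0, 0.7]
opening: 0.05
t 3.83 tip mixer mm [-20.7 -51.8  61.8] F mixer [ 0.  -0.   0.7] open 0.05 tilt/yaw [[1.0, 0.0, 0.0], [0.0, -0.99, 0.15], [0.0, -0.15, -0.99]]
shift [-0.0002 -0.0087  0.0011] turn [ 0.001 -0.001  0.001]
```

```bash
python3 -m creep '[[[0.05,0,-0.003,0.0005,0,0,0],[0.05,0,-0.005,0.0007,0,0,0],[0.05,0,-0.006,0.001,0,0,0],[0.05,0,-0.007,0.001,0,0,0],[0.05,0,-0.007,0.001,0,0,0]]]'
python3 - <<'E'
from h import *; from station import readout,vision
where(readout.state())
c=vision.capture("top")
cv2.imwrite("pics/a2.png",cv2.resize(c["img"][140:265,220:370],None,fx=5,fy=5,interpolation=cv2.INTER_CUBIC)[:,:,::-1])
E
```

```text
clock: 4.45
position: [0.5762, -0.0983, 0.0786]
orientation: [0.997, -0.033, 0.003, -0.074]
force: [0.1, -1.7, -0.2]
opening: 0.0498
t 4.45 tip mixer mm [-20.7 -45.8  61.8] F mixer [ 0.2 -1.7 -0.2] open 0.05 tilt/yaw [[1.0, 0.0, 0.0], [0.0, -0.99, 0.15], [0.0, -0.15, -0.99]]
```

View pics/a2.png

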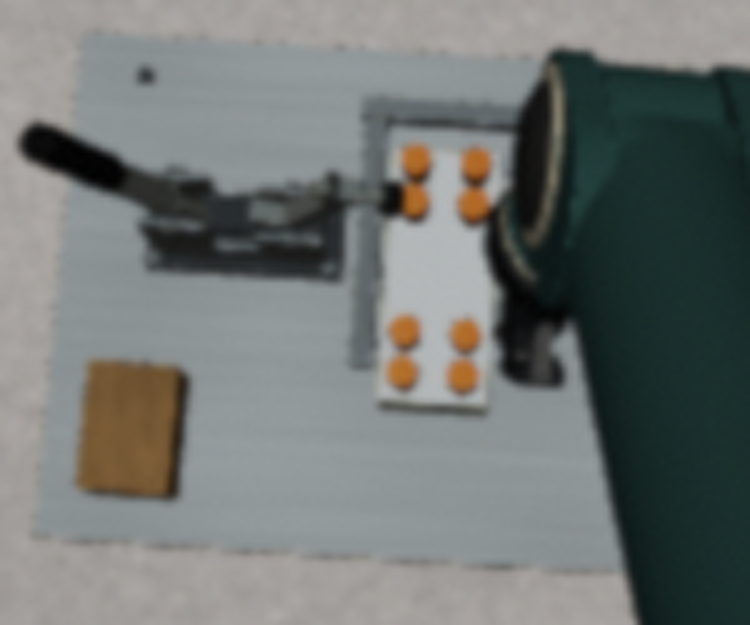

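The rack, with its left edge at crop x≈385, is nearly against the side fence. It is still about 20 mm short of the far fence. I press gently in steps.

```bash
python3 -m creep '[[[0.05,0,-0.001,0,0,0,0],[0.05,0,-0.002,0.0003,0,0,0],[0.05,0,-0.002,0.0003,0,0,0]]]'|grep force; python3 -m creep '[[[0.05,0,-0.001,0,0,0,0],[0.05,0,-0.002,0.0003,0,0,0],[0.05,0,-0.002,0.0003,0,0,0]]]'|grep force;  python3 - <<'E'
from h import *; from station import readout
where(readout.state())
E
```

```text
force: [-1.1, -0.8, -0.8]
force: [0.5, -1.8, -0.6]
t 5.25 tip mixer mm [-20.6 -41.9  61.9] F mixer [ 0.6 -1.8 -0.6] open 0.05 tilt/yaw [[1.0, 0.0, 0.0], [0.0, -0.99, 0.15], [0.0, -0.15, -0.99]]
```

```bash
for i in 1; do python3 -m creep '[[[0.05,0,-0.001,0,0,0,0],[0.05,0,-0.001,0,0,0,0]]]'|grep force; python3 -m creep '[[[0.05,0,-0.001,0,0,0,0],[0.05,0,-0.001,0,0,0,0]]]'|grep force
python3 - <<'E'
from h import *; from station import readout
where(readout.state())
E
done
```

```text
force: [-0.5, -0.5, -0.9]
force: [0.1, -1.7, -1.3]
t 5.75 tip mixer mm [-20.6 -40.1  62.1] F mixer [ 0.2 -1.7 -1.3] open 0.05 tilt/yaw [[1.0, 0.0, 0.0], [0.0, -0.99, 0.15], [0.0, -0.15, -0.99]]
```

```bash
python3 -m creep '[[[0.05,0,-0.001,0,0,0,0],[0.05,0,-0.001,0,0,0,0]]]'|grep force; python3 -m creep '[[[0.05,0,-0.001,0,0,0,0],[0.05,0,-0.001,0,0,0,0]]]'|grep force
python3 - <<'E'
from h import *; from station import readout
where(readout.state())
E
```

```text
force: [-0.2, -4.9, -2.0]
force: [-0.5, -5.8, -3.0]
t 6.25 tip mixer mm [-20.7 -39.9  62.3] F mixer [-0.1 -5.8 -3. ] open 0.05 tilt/yaw [[1.0, -0.0, 0.0], [-0.0, -0.99, 0.15], [0.0, -0.15, -0.99]]
```

```bash
python3 -m creep '[[[0.05,0,0.02,-0.003,0,0,0],[0.02,0,0.05,-0.03,0,0,0],[0.02,0,0.06,-0.08,0,0,0],[0.02,0,0.06,-0.11,0,0,0],[0.02,0,0.06,-0.11,0,0,0]]]'|grep force
python3 - <<'E'
from h import *; from station import readout
s=readout.state(); print(s["q"].round(2)); goto(s,-130,-3,150,tx=.15,yw=-np.pi/2);goto(s,-130,-3,150,tx=.15,yw=-np.pi/2-.001)
E
```

```text
force: [-0.3, -0.1, 0.1]
[ 0.62  0.52 -0.43  1.75  0.07  0.93  0.13]
t 6.88 tip mixer mm [ -18.8 -114.5  165.3] F mixer [-0.3 -0.1  0.1] open 0.02 tilt/yaw [[1.0, 0.0, 0.01], [-0.0, -0.99, 0.15], [0.01, -0.15, -0.99]]
shift [-0.1138 -0.1105  0.0312] turn [-0.003  0.228  1.553]
t 6.88 tip mixer mm [ -18.8 -114.5  165.3] F mixer [-0.3 -0.1  0.1] open 0.02 tilt/yaw [[1.0, 0.0, 0.01], [-0.0, -0.99, 0.15], [0.01, -0.15, -0.99]]
shift [-0.1138 -0.1105  0.0312] turn [-0.003  0.228  1.554]
```

```bash
python3 -m creep '[[[0.02,-0.04,0,0,0,0.02,0.15],[0.02,-0.08,0,0,0,0.05,0.32],[0.02,-0.1138,-0.02,0,0,0.07,0.5],[0.02,-0.1138,-0.05,0,0,0.1,0.67],[0.02,-0.1138,-0.08,0.01,0,0.12,0.84],[0.02,-0.1138,-0.1,0.02,0,0.15,1.01],[0.02,-0.1138,-0.1105,0.03,0,0.18,1.18],[0.02,-0.1138,-0.1105,0.031,0,0.2,1.35],[0.02,-0.1138,-0.1105,0.0312,-0.003,0.228,1.52],[0.02,-0.1138,-0.1105,0.0312,-0.003,0.228,1.553],[0.02,-0.1138,-0.1105,0.0312,-0.003,0.228,1.553],[0.02,-0.1138,-0.1105,0.0312,-0.003,0.228,1.553]]]'|grep force
python3 - <<'E'
from h import *; from station import readout
s=readout.state(); goto(s,-125,-3,62,tx=.15,yw=-np.pi/2)
E
```

```text
force: [0.7, -0.6, 0.6]
t 8.38 tip mixer mm [-132.2   -2.4  147.6] F mixer [ 0.8 -0.6  0.6] open 0.02 tilt/yaw [[0.0, -0.99, 0.14], [-1.0, -0.0, 0.0], [-0.0, -0.14, -0.99]]
shift [0.0006 0.0053 0.0857] turn [0.005 0.001 0.002]
```

```bash
python3 -m creep '[[[0.02,0,0.002,0.04,0,0,0],[0.02,0,0.005,0.07,0,0,0],[0.02,0,0.005,0.083,0,0,0],[0.02,0,0.005,0.0855,0,0,0],[0.02,0,0.005,0.0855,0,0,0]]]'|grep force; python3 -m creep '[[[0.02,0,-0.01,0.0015,0,0,0],[0.02,0,-0.018,0.0027,0,0,0],[0.02,0,-0.024,0.0036,0,0,0],[0.02,0,-0.03,0.0045,0,0,0],[0.02,0,-0.034,0.005,0,0,0],[0.02,0,-0.037,0.0055,0,0,0],[0.02,0,-0.037,0.0055,0,0,0]]]'|grep force
python3 - <<'E'
from h import *; from station import readout
s=readout.state(); goto(s,-81,-3,62,tx=.15,yw=-np.pi/2)
E
```

```text
force: [-0.3, 0.4, 0.5]
force: [-0.6, -0.0, -0.3]
t 9.88 tip mixer mm [-86.8  -2.1  62.3] F mixer [-0.6 -0.1 -0.3] open 0.02 tilt/yaw [[0.0, -0.99, 0.15], [-1.0, -0.0, 0.0], [-0.0, -0.15, -0.99]]
shift [ 0.0009 -0.0056  0.0011] turn [0.004 0.001 0.001]
```

```bash
python3 -m creep '[[[0.02,0,-0.002,0.0003,0,0,0],[0.02,0,-0.004,0.0006,0,0,0],[0.02,0,-0.004,0.0006,0,0,0]]]'|grep force; python3 -m creep '[[[0.02,0,-0.001,0,0,0,0],[0.02,0,-0.002,0.0003,0,0,0],[0.02,0,-0.002,0.0003,0,0,0]]]'|grep force
python3 - <<'E'
from h import *; from station import readout
where(readout.state())
E
```

```text
force: [-1.2, -0.2, -1.6]
force: [-2.1, -0.1, 0.8]
t 10.62 tip mixer mm [-81.2  -2.1  62.3] F mixer [-2.1 -0.2  0.8] open 0.02 tilt/yaw [[0.0, -0.99, 0.14], [-1.0, -0.0, 0.0], [-0.0, -0.14, -0.99]]
```

```bash
for k in a b; do :; done; python3 -m creep '[[[0.02,0,-0.001,0,0,0,0],[0.02,0,-0.001,0,0,0,0]]]'|grep force; python3 -m creep '[[[0.02,0,-0.001,0,0,0,0],[0.02,0,-0.001,0,0,0,0]]]'|grep force;  python3 -m creep '[[[0.02,0,-0.001,0,0,0,0],[0.02,0,-0.001,0,0,0,0]]]'|grep force
python3 - <<'E'
from h import *; from station import readout
where(readout.state())
E
```

```text
force: [-2.5, -0.3, -0.2]
force: [-4.9, -0.3, 1.2]
force: [-7.6, 1.0, 3.9]
t 11.38 tip mixer mm [-80.3  -2.1  62.2] F mixer [-7.7  0.5  3.9] open 0.02 tilt/yaw [[0.0, -0.99, 0.14], [-1.0, -0.0, 0.0], [-0.0, -0.14, -0.99]]
```

```bash
python3 -m creep '[[[0.02,0,-0.001,0,0,0,0],[0.02,0,-0.002,0,0,0,0],[0.02,0,-0.002,0,0,0,0]]]'|grep force; python3 -m creep '[[[0.02,0,-0.0007,0,0,0,0],[0.02,0,-0.0007,0,0,0,0],[0.02,0,-0.0007,0,0,0,0],[0.02,0,-0.0007,0,0,0,0]]]'|grep force
python3 - <<'E'
from h import *; from station import readout,vision
where(readout.state())
c=vision.capture("top"); np.savez("top3.npz",**c)
cv2.imwrite("pics/a3.png",cv2.resize(c["img"][150:230,280:345],None,fx=8,fy=7,interpolation=cv2.INTER_CUBIC)[:,:,::-1])
where(readout.state())
E
```

```text
force: [-13.6, 1.2, 8.1]
force: [-14.0, 1.6, 9.3]
t 12.25 tip mixer mm [-80.1  -2.1  62.1] F mixer [-14.1   0.6   9.3] open 0.02 tilt/yaw [[0.0, -0.99, 0.14], [-1.0, -0.0, 0.0], [0.0, -0.14, -0.99]]
t 12.3 tip mixer mm [-80.2  -2.2  62.1] F mixer [-15.2   1.7  10. ] open 0.02 tilt/yaw [[0.0, -0.99, 0.14], [-1.0, -0.0, -0.0], [0.0, -0.14, -0.99]]
```

View pics/a3.png

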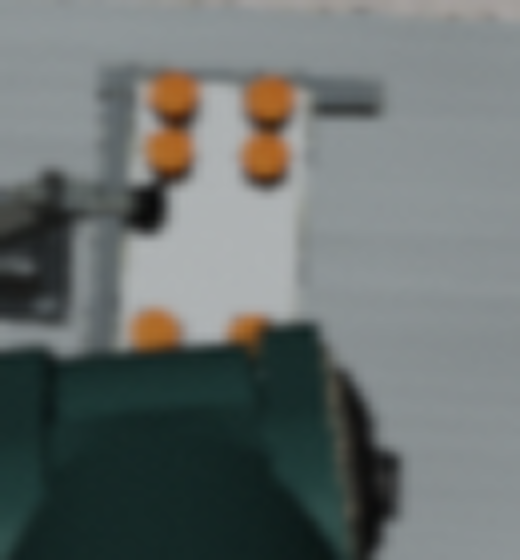

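The rack's far end now sits against the far fence (row ≈80) and its left side runs along the side fence. The press reads about 15 N in x, about 18 N in total. I retreat and measure the gaps.

```bash
python3 -m creep '[[[0.02,0,0.003,0,0,0,0],[0.02,0,0.02,-0.002,0,0,0],[0.02,0,0.05,-0.04,0,0,0],[0.02,0,0.05,-0.1,0,0,0],[0.05,0,0.05,-0.1,0,0,0],[0.05,0,0.05,-0.1,0,0,0]]]'|grep force
cat > m.py <<'E'
from h import *; from station import readout,vision
def rack():
    c=vision.capture("top"); im=c["img"].astype(int); inv=lambda p:((p-O[:2])@Rm[:2,:2]*1000).round(1)
    ora=(im[:,:,0]-im[:,:,2]>60); ora[:,:285]=0;ora[:,345:]=0;ora[:150]=0;ora[230:]=0
    n,l,st,ce=cv2.connectedComponentsWithStats(ora.astype(np.uint8)); k=[i for i in range(1,n) if st[i,4]>5]
    P=ray(c,ce[k],.121); d=np.linalg.svd(P-P.mean(0))[2][0]; d*=np.sign(d[0])
    print(len(k),"rack",inv(P.mean(0)),"yaw",round(np.arctan2(d[1],d[0])-yaw,3)); return c
E
python3 - <<'E'
from m import *
s=readout.state(); goto(s,0,-110,165,tx=.15)
c=rack(); cv2.imwrite("pics/a4.png",cv2.resize(c["img"][150:230,270:350],None,fx=7,fy=7,interpolation=cv2.INTER_CUBIC)[:,:,::-1])
E
```

```text
force: [-0.4, 0.1, 0.0]
t 13.05 tip mixer mm [-138.5   -2.4  155.4] F mixer [-0.4  0.1  0. ] open 0.05 tilt/yaw [[0.0, -0.99, 0.15], [-1.0, -0.0, 0.0], [-0.0, -0.15, -0.99]]
shift [ 0.1103 -0.1407  0.0112] turn [ 1.000e-03 -2.320e-01 -1.552e+00]
8 rack [1.  0.3] yaw -0.003
```

View pics/a4.png

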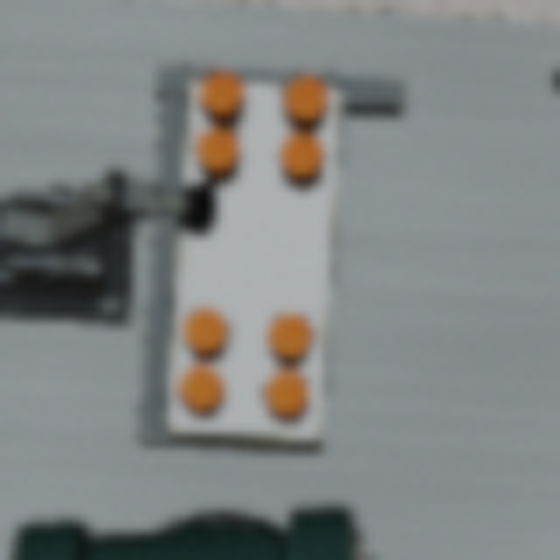

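The rack is flush in the image at about (1.0, 0.3) mm with yaw −0.003. I press it once more in y to be certain of the side fence.

```bash
python3 -m creep '[[[0.05,0.04,0,0,0,-0.02,-0.15],[0.05,0.08,-0.02,0,0,-0.05,-0.32],[0.05,0.11,-0.05,0,0,-0.07,-0.5],[0.05,0.11,-0.08,0,0,-0.1,-0.67],[0.05,0.11,-0.11,0,0,-0.12,-0.84],[0.05,0.11,-0.13,0.01,0,-0.15,-1.01],[0.05,0.11,-0.14,0.01,0,-0.18,-1.18],[0.05,0.11,-0.14,0.011,0,-0.2,-1.35],[0.05,0.1103,-0.1407,0.0112,0.001,-0.232,-1.52],[0.05,0.1103,-0.1407,0.0112,0.001,-0.232,-1.552],[0.05,0.1103,-0.1407,0.0112,0.001,-0.232,-1.552]]]'|grep force
python3 - <<'E'
from m import *
goto(readout.state(),0,-90,62,tx=.15)
E
```

```text
force: [-0.8, 0.6, -0.3]
t 14.47 tip mixer mm [  -1.3 -109.6  162.7] F mixer [-0.9  0.6 -0.3] open 0.05 tilt/yaw [[1.0, -0.0, -0.0], [-0.0, -0.99, 0.15], [-0.0, -0.15, -0.99]]
shift [ 0.0017 -0.0043  0.1025] turn [-0.     0.004 -0.003]
```

Descend, then approach to y ≈ −43 (contact is near −40).

```bash
python3 -m creep '[[[0.05,0.001,-0.004,0.04,0,0,0],[0.05,0.001,-0.004,0.08,0,0,0],[0.05,0.001,-0.004,0.098,0,0,0],[0.05,0.001,-0.004,0.102,0,0,0],[0.05,0.001,-0.004,0.102,0,0,0]]]'|grep force; python3 -m creep '[[[0.05,0,-0.015,0.002,0,0,0],[0.05,0,-0.03,0.0045,0,0,0],[0.05,0,-0.042,0.006,0,0,0],[0.05,0,-0.046,0.007,0,0,0],[0.05,0,-0.046,0.007,0,0,0]]]'|grep force; python3 -m creep '[[[0.05,0,-0.001,0,0,0,0],[0.05,0,-0.002,0,0,0,0],[0.05,0,-0.003,0,0,0,0],[0.05,0,-0.003,0,0,0,0]]]'|grep force;python3 - <<'E'
from m import *
where(readout.state())
E
```

```text
force: [-0.4, 0.1, 0.2]
force: [0.2, -0.0, 0.4]
force: [0.4, -0.7, 0.3]
t 16.23 tip mixer mm [ -0.3 -41.2  64.1] F mixer [ 0.4 -0.6  0.3] open 0.05 tilt/yaw [[1.0, -0.0, -0.0], [-0.0, -0.99, 0.15], [-0.0, -0.15, -0.99]]
```

```bash
python3 -m creep '[[[0.05,0,-0.001,0,0,0,0],[0.05,0,-0.002,0,0,0,0],[0.05,0,-0.002,0,0,0,0]]]'|grep force; python3 -m creep '[[[0.05,0,-0.001,0,0,0,0],[0.05,0,-0.002,0,0,0,0],[0.05,0,-0.002,0,0,0,0]]]'|grep force;python3 - <<'E'
from m import *
where(readout.state())
E
```

```text
force: [0.3, -2.2, -0.7]
force: [-0.1, -6.4, -1.4]
t 16.98 tip mixer mm [ -0.3 -39.9  64.4] F mixer [ 0.3 -6.3 -1.4] open 0.05 tilt/yaw [[1.0, -0.0, -0.0], [-0.0, -0.99, 0.15], [-0.0, -0.15, -0.99]]
```

```bash
python3 -m creep '[[[0.05,0,-0.001,0,0,0,0],[0.05,0,-0.002,0,0,0,0],[0.05,0,-0.002,0,0,0,0]]]'|grep force; python3 -m creep '[[[0.05,0,-0.001,0,0,0,0],[0.05,0,-0.0015,0,0,0,0],[0.05,0,-0.0015,0,0,0,0],[0.05,0,-0.0015,0,0,0,0],[0.05,0,-0.0015,0,0,0,0]]]'|grep force;python3 - <<'E'
from m import *
where(readout.state())
E
```

```text
force: [-1.6, -9.3, -1.6]
force: [-1.2, -12.4, -0.2]
t 17.98 tip mixer mm [ -0.3 -39.7  64.8] F mixer [ -0.4 -12.5  -0.2] open 0.05 tilt/yaw [[1.0, -0.0, -0.0], [-0.0, -0.99, 0.14], [-0.0, -0.14, -0.99]]
```

One more millimetre brings it to about 15 N. I hold it there, then retreat.

```bash
python3 -m creep '[[[0.05,0,-0.001,0,0,0,0],[0.05,0,-0.001,0,0,0,0],[0.05,0,-0.001,0,0,0,0],[0.05,0,-0.001,0,0,0,0]]]'|grep force; python3 -m creep '[[[0.05,0,0.005,0,0,0,0],[0,0,0.03,-0.004,0,0,0],[0,0,0.06,-0.04,0,0,0],[0,0,0.06,-0.1,0,0,0],[0,0,0.06,-0.16,0,0,0],[0,0,0.06,-0.21,0,0,0],[0,0,0.06,-0.24,0,0,0],[0,0,0.06,-0.24,0,0,0]]]'|grep -E "force|opening";python3 - <<'E'
from m import *
goto(readout.state(),0,135,310)
c=rack()
s=vision.capture("scene"); print(np.degrees(0))
cv2.imwrite("pics/a5.png",cv2.resize(s["img"][130:290,260:420],None,fx=3.7,fy=3.7,interpolation=cv2.INTER_CUBIC)[:,:,::-1])
E
```

```text
force: [-2.4, -13.3, 0.0]
force: [-0.1, 0.3, -1.1]
opening: -0.0
t 19.48 tip mixer mm [   1.8 -127.2  296.8] F mixer [-0.2  0.3 -1.1] open -0.0 tilt/yaw [[1.0, 0.0, 0.0], [0.0, -0.99, 0.15], [0.0, -0.15, -0.99]]
shift [-0.0017 -0.2638  0.026 ] turn [-0.149 -0.003  0.001]
7 rack [-5.6  2.7] yaw 0.059
0.0
```

View pics/a5.png

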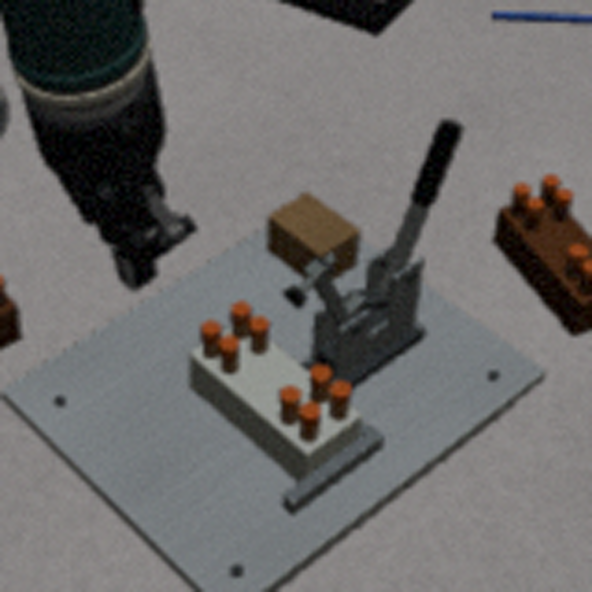

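The rack still stands in the corner. The 7-cap reading is only because the arm hides one cap. The handle is open with its grip at (437,160), and I move above and inside it.

```bash
python3 -m creep '[[[0,-0.0005,-0.05,-0.005,-0.03,0,0],[0,-0.001,-0.1,0,-0.06,0,0],[0,-0.0017,-0.15,0.01,-0.1,0,0],[0,-0.0017,-0.2,0.018,-0.13,-0.003,0],[0,-0.0017,-0.24,0.024,-0.149,-0.003,0.001],[0,-0.0017,-0.2638,0.026,-0.149,-0.003,0.001],[0,-0.0017,-0.2638,0.026,-0.149,-0.003,0.001],[0,-0.0017,-0.2638,0.026,-0.149,-0.003,0.001]]]'|grep force
python3 - <<'E'
from m import *
s=readout.state(); goto(s,0,135,228)
c=rack(); s2=vision.capture("scene")
# measure grip black blob axis near predicted pixels
a=1.2; M=lambda y,z:O+Rm@[0,y,z]
print(proj(s2,[M(.135+r*np.cos(a),.135+r*np.sin(a)) for r in(.062,.095,.132)]).round(1).tolist())
g=s2["img"].max(2)[155:200,365:395]<60
v,u=np.nonzero(g); print(u.min()+365,u.max()+365,v.min()+155,v.max()+155,(u.mean()+365).round(1),(v.mean()+155).round(1),len(u))
for a in(1.2,1.0,.8,.6,.5,.4,.3,.2,.1): print(a,"tip target",round(135+95*np.cos(a)-10*np.sin(a)-10,1),round(135+95*np.sin(a)+10*np.cos(a),1))
E
```

```text
force: [-0.7, -1.6, 1.2]
t 20.57 tip mixer mm [ -1.6 133.  305.9] F mixer [-0.6 -1.6  1.2] open 0.0 tilt/yaw [[1.0, -0.0, -0.01], [-0.0, -1.0, -0.0], [-0.01, 0.0, -1.0]]
shift [ 0.002  -0.002   0.0779] turn [ 0.     0.008 -0.002]
8 rack [1.  0.4] yaw -0.002
[[373.0, 184.0], [376.8, 174.2], [381.3, 163.0]]
365 394 155 199 375.1 177.7 246
1.2 tip target 150.1 227.2
1.0 tip target 167.9 220.3
0.8 tip target 184.0 210.1
0.6 tip target 197.8 196.9
0.5 tip target 203.6 189.3
0.4 tip target 208.6 181.2
0.3 tip target 212.8 172.6
0.2 tip target 216.1 163.7
0.1 tip target 218.5 154.4
```

```bash
python3 -m creep '[[[0,0.001,0,0.03,0,0.008,0],[0,0.002,-0.002,0.06,0,0.008,0],[0,0.002,-0.002,0.075,0,0.008,0],[0,0.002,-0.002,0.078,0,0.008,0],[0,0.002,-0.002,0.078,0,0.008,0]]]'|grep force; python3 -m creep '[[[0,0,-0.008,0,0,0,0],[0,0,-0.013,0.001,0,0,0],[0,0,-0.018,0.002,0,0,0],[0,0,-0.023,0.004,0,0,0],[0,0,-0.028,0.006,0,0,0],[0,0,-0.033,0.008,0,0,0],[0,0,-0.037,0.01,0,0,0],[0,0,-0.041,0.0125,0,0,0],[0,0,-0.045,0.015,0,0,0],[0,0,-0.049,0.018,0,0,0],[0,0,-0.049,0.018,0,0,0]]]'|grep force
python3 - <<'E'
from m import *
s=readout.state(); goto(s,0,197.8,196.9)
s2=vision.capture("scene")
cv2.imwrite("pics/a6.png",cv2.resize(s2["img"][110:270,280:440],None,fx=3.7,fy=3.7,interpolation=cv2.INTER_CUBIC)[:,:,::-1])
E
```

```text
force: [0.3, 0.2, 0.3]
force: [1.2, -0.1, 0.6]
t 22.68 tip mixer mm [2.000e-01 1.859e+02 2.109e+02] F mixer [1.2 0.  0.6] open 0.0 tilt/yaw [[1.0, -0.0, 0.0], [-0.0, -1.0, 0.0], [0.0, -0.0, -1.0]]
shift [-0.0002 -0.0119  0.014 ] turn [-0.001 -0.002 -0.   ]
```

View pics/a6.png

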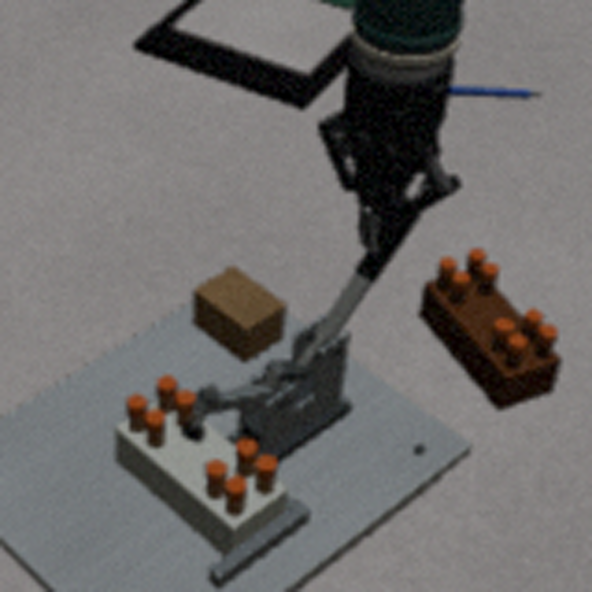

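The handle has turned about 0.4 rad, the pad is coming down over the rack's middle at (193,430), and the fingertips are on the grip at (372,250). I continue around the arc.

```bash
python3 -m creep '[[[0,0,-0.004,0.002,0,0,0],[0,0,-0.008,0.005,0,0,0],[0,0,-0.012,0.008,0,0,0],[0,0,-0.016,0.012,0,0,0],[0,0,-0.019,0.0155,0,0,0],[0,0,-0.019,0.0155,0,0,0]]]'|grep force
python3 - <<'E'
from m import *
s=readout.state(); R,p=where(s)
s2=vision.capture("scene"); print("tip px",((proj(s2,p+.017*R[:,2])-[280,110])*3.7).round())
M=lambda y,z:O+Rm@[0,y,z]
print([((proj(s2,M(.135+.095*np.cos(a),.135+.095*np.sin(a)))-[280,110])*3.7).round().tolist() for a in (.8,.6,.5)])
cv2.imwrite("pics/a7.png",cv2.resize(s2["img"][130:250,310:430],None,fx=4.9,fy=4.9,interpolation=cv2.INTER_CUBIC)[:,:,::-1])
E
```

```text
force: [0.0, -1.1, -0.2]
t 23.48 tip mixer mm [2.000e-01 2.047e+02 1.952e+02] F mixer [ 0.1 -1.1 -0.2] open 0.0 tilt/yaw [[1.0, -0.0, 0.0], [-0.0, -1.0, 0.0], [0.0, -0.0, -1.0]]
tip px [[384. 246.]]
[[[382.0, 240.0]], [[390.0, 247.0]], [[393.0, 252.0]]]
```

View pics/a7.png

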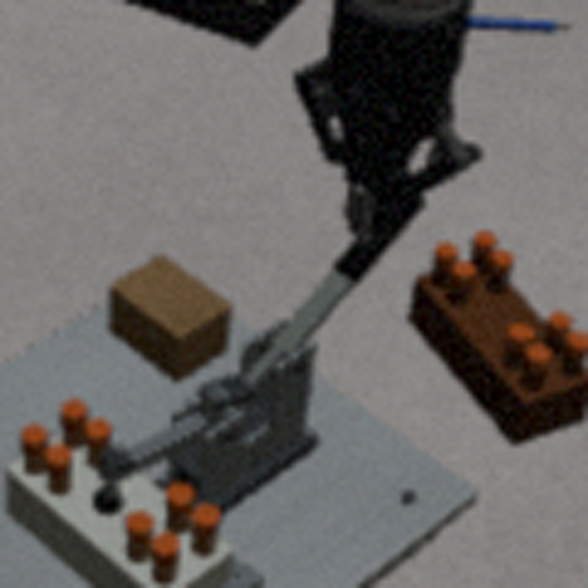

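```bash
python3 -m creep '[[[0,0,-0.002,0.003,0,0,0],[0,0,-0.004,0.006,0,0,0],[0,0,-0.006,0.009,0,0,0],[0,0,-0.0076,0.0124,0,0,0],[0,0,-0.0076,0.0124,0,0,0]]]'|grep force; python3 -m creep '[[[0,0,-0.0015,0.003,0,0,0],[0,0,-0.003,0.006,0,0,0],[0,0,-0.0045,0.009,0,0,0],[0,0,-0.0045,0.009,0,0,0]]]'|grep force;  python3 - <<'E'
from m import *
goto(readout.state(),0,222,154)
E
```

```text
force: [-0.8, -0.2, 1.8]
force: [-0.3, -1.5, 4.9]
t 24.65 tip mixer mm [  0.8 216.5 174.6] F mixer [-0.2 -1.5  4.9] open 0.0 tilt/yaw [[1.0, -0.0, 0.0], [-0.0, -1.0, 0.0], [0.0, -0.0, -1.0]]
shift [-0.0008 -0.0055  0.0206] turn [-0.    -0.003 -0.001]
```

```bash
python3 -m creep '[[[0,0,-0.001,0.003,0,0,0],[0,0,-0.0025,0.006,0,0,0],[0,0,-0.0035,0.009,0,0,0],[0,0,-0.0035,0.009,0,0,0]]]'|grep force; python3 -m creep '[[[0,0,-0.0005,0.003,0,0,0],[0,0,-0.001,0.006,0,0,0],[0,0,-0.001,0.006,0,0,0]]]'|grep force;  python3 - <<'E'
from m import *
goto(readout.state(),0,222,154)
E
```

```text
force: [1.3, -0.1, 2.9]
force: [-1.2, 0.1, -0.6]
t 25.52 tip mixer mm [  0.  220.8 158.4] F mixer [-1.2  0.  -0.6] open 0.0 tilt/yaw [[1.0, -0.0, 0.0], [-0.0, -1.0, 0.0], [0.0, -0.0, -1.0]]
shift [-0.     -0.0012  0.0044] turn [-0.    -0.001 -0.001]
```

```bash
python3 -m creep '[[[0,0,-0.0005,0.002,0,0,0],[0,0,-0.001,0.004,0,0,0],[0,0,-0.001,0.004,0,0,0]]]'|grep force; python3 -m creep '[[[0,0,0,0.001,0,0,0],[0,0,0,0.002,0,0,0],[0,0,0,0.002,0,0,0]]]'|grep force;  python3 - <<'E'
from m import *
where(readout.state())
E
```

```text
force: [-0.9, -1.4, 2.7]
force: [-4.4, -2.8, 11.9]
t 26.27 tip mixer mm [  0.7 221.9 155.2] F mixer [-4.2 -3.1 11.9] open -0.0 tilt/yaw [[1.0, -0.0, 0.0], [-0.0, -1.0, -0.0], [0.0, 0.0, -1.0]]
```

```bash
python3 -m creep '[[[0,0,0,0.0005,0,0,0],[0,0,0,0.0005,0,0,0],[0,0,0,0.0005,0,0,0],[0,0,0,0.0005,0,0,0]]]'|grep force;  python3 - <<'E'
from m import *
where(readout.state())
E
```

```text
force: [-4.9, -2.8, 13.7]
t 26.77 tip mixer mm [  0.8 221.9 155.1] F mixer [-4.7 -3.1 13.7] open 0.0 tilt/yaw [[1.0, -0.0, 0.0], [-0.0, -1.0, -0.0], [0.0, 0.0, -1.0]]
```

The press on the stop is about 15 N in total (13.7 N vertical), held for 0.5 s. I lift off and check.

```bash
python3 -m creep '[[[0,0,0,0.0004,0,0,0],[0,0,0,0.0004,0,0,0],[0,0,0,0.0004,0,0,0]]]'|grep force; python3 -m creep '[[[0,0,0,-0.005,0,0,0],[0,0,0,-0.03,0,0,0],[0,0,0,-0.07,0,0,0],[0,0,-0.03,-0.12,0,0,0],[0,0,-0.08,-0.15,0,0,0],[0,0,-0.13,-0.15,0,0,0],[0,0,-0.15,-0.15,0,0,0],[0,0,-0.15,-0.15,0,0,0]]]'|grep force;  python3 - <<'E'
from m import *
where(readout.state())
c=rack(); s2=vision.capture("scene")
M=lambda y,z:O+Rm@[0,y,z]
a=.1; print([((proj(s2,M(.135+r*np.cos(a),.135+r*np.sin(a)))-[290,150])*4.9).round().tolist() for r in (.062,.132)])
cv2.imwrite("pics/a8.png",cv2.resize(s2["img"][150:270,290:410],None,fx=4.9,fy=4.9,interpolation=cv2.INTER_CUBIC)[:,:,::-1])
E
```

```text
force: [-6.0, -3.4, 16.1]
force: [-0.1, -1.6, 0.4]
t 28.15 tip mixer mm [ -0.4 373.1 301.3] F mixer [ 0.  -1.6  0.4] open -0.0 tilt/yaw [[1.0, 0.0, 0.0], [0.0, -1.0, 0.0], [0.0, -0.0, -1.0]]
8 rack [1.1 0.4] yaw -0.001
[[[441.0, 200.0]], [[514.0, 144.0]]]
```

View pics/a8.png

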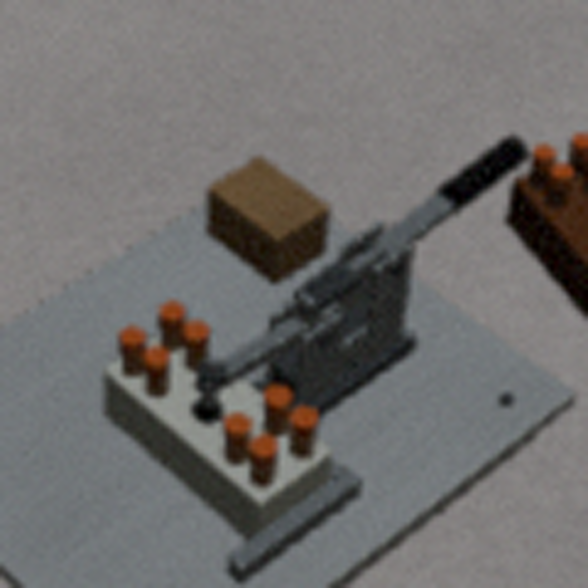

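The handle lies down with its grip from (441,200) to (514,145), matching the prediction for the stop. The pad rests on the rack at (207,408), the rack is still flush and the robot is clear. I hand in.

```bash
python3 -c "
from station import sign_off; print(sign_off())"
```

```text
the job is handed in; nothing more can be done
None
```

The rack is in the corner against both fences, the clamp is closed on its stop with the pad on the rack, and the job was handed in after about 28 s on the robot clock. Sign-off reports no verdict.

**Rack:** I pushed it to the side fence, then to the far fence. I pressed it home there with about 15 N in x (about 18 N in total) and then about 13 N in y, both with the clamp still open.

**Clamp:** I pushed the handle down over centre; the readings between moves reached about 5 N, and the force then fell away as it passed centre. I held it on its stop with about 15 to 17 N in total, then lifted clear.

**Last checks:**
- **Rack position:** the top camera puts it at (1.1, 0.4) mm from its seat with yaw −0.001 rad, within the calibration error.
- **Handle:** it lies where the closed angle of 1.10 predicts, in the scene camera.
- **Robot:** it touches nothing, and the wrist force is near zero.
- **Bystanders:** none was touched, as far as the pictures show, but I did not measure their positions again.
- **Pad force:** it could not be measured directly, only seen in contact with the rack.
- **One odd reading:** a cap measurement part-way through showed (−5.6, 2.7) mm and 7 caps, because the arm hid a cap. The next clear view had all 8 and gave (1.0, 0.4) mm.

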